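# Clear the bedside lamp switch and click it on

### The job

The crystal stick lies in the way of the lamp's wing switch: pick it up and lay it in the wooden tray. Then turn the wing switch clockwise (seen from above) until it clicks over into its notch and the brass stud stands fully up, without forcing it hard against its stop, and leave it there. Leave the lamp, mug, notebook and nugget where they are.

Things in the scene. Friction and masses are not known exactly. Their poses are not given: they have to be found in the camera images.
- wing: Turning handle of a table-top lamp switch: dark wooden bar 92 mm long, 12 thick, 26 tall (9 to 35 mm above the table), hub 32 mm across, on a fixed round black foot 64 mm across, 7 high. Origin on the turning axis at table height; x along the bar, z up. Turns clockwise from above: easily at first, then against a detent (about 6 N at 35 mm from the axis), then snaps forward into a notch and stays.
- wing_end (a point): Middle of one end face of the wing's bar, 46 mm from the axis, 22 mm above the table. The notch lies 1.0 to 1.6 rad clockwise of the start: it differs each time and must be felt, or seen at the stud. Let go before the snap, the wing springs back. A firm stop lies at the notch's far side; a push above 30 N would harm the switch.
- tell_tale (a joint): Brass stud, 18 mm across, in the middle of the wing's hub; joint value is its rise in m: 0 when off (its top 36 mm above the table), about 0.0015 at the crest of the detent and 0.006 in the notch (top 42 mm above the table). It only shows the state and is not to be worked on.
- stick: Pale raw crystal stick, 120 mm long, 20 mm wide, 16 mm high, 60 g, lying flat on the table with one end in the path of the wing. Origin at the centre of its underside; x along its length.
- tray: Fixed shallow wooden tray, open above: 200 mm long (x), 120 mm wide (y), 18 mm high, walls and floor 5 mm thick. Origin at the centre of its underside.
- lamp: Stone lamp, a tall pale pinkish-orange rock on a round wooden base, 120 mm across, 205 mm tall, loose. Origin at the centre of its underside.
- mug: White mug, 84 mm across, 95 mm tall, handle to its +y side, loose. Origin at the centre of its underside.
- notebook: Dark closed notebook 150 x 210 x 14 mm lying flat, loose. Origin at the centre of its underside.
- nugget: Small brass-coloured nugget 32 mm across, 21 mm high, lying on the notebook. Origin at the centre of its underside.
Mind the look-alikes: they are no part of the job. There is more than one size of the part that bears wing; the job needs the largest. Leave any purple look-alike of the stick alone.

How it is judged:
By the outcome, as a careful person would: the job done as asked, in the order asked, and still so for the second after the job is handed in, with the robot touching nothing.
It also fails if it takes over 54 s, if anything falls off the work surface, if the arm or the gripper's body presses on something with over 40 N, if the wrist force passes 120 N, or if a joint passes its speed limit or range.

### The arm

A 7-joint arm with a two-finger parallel gripper is mounted at the origin on the work surface. World frame = base frame: x ahead of the robot, y to its left, z up, the work surface at z = 0. Lengths are in m, angles in degrees, forces in N, time in s.
With the tool pointing down it reaches from about 0.425 to 0.875 m from the base axis. Payload 4.7 kg.
Tool frame: the origin (TCP) lies at the very end of the fingers, on their centre line; the grasp point (between the pads) lies 19 mm behind it; z points along the fingers, y is the line along which they close (so a half turn about z gives the same grasp; the last joint's range is limited). The gripper opens to 87 mm and grips with 3 to 60 N. Pads are 19 mm wide; open, the fingers measure 117 mm over their backs; the gripper's body (75 mm by 190 mm) begins 51 mm behind the grasp point.
Start: joints at [74.834, 18.392, -4.016, 83.108, 1.295, 78.541, -3.26], TCP at [0.179, -0.625, 0.223] pointing down, gripper open.
Joint ranges: [-163.93, 163.93], [-17.29, 119.83], [-79.2, 71.16], [3.27, 140.29], [-89.18, 269.18], [5.43, 117.66], [-154.24, 154.24]. Speed limits (degrees/s): [147.25, 147.25, 180, 180, 180, 180, 180].

### API

Orientations are given as [roll, pitch, yaw] about the fixed x, y, z axes, in that order (R = Rz(yaw) Ry(pitch) Rx(roll)).
In Python, from cell import get_obs, cams, ticket, finder gives the robot as it stands.
- The arm moves only by the shell command python3 -m creep 'ROWS' [FORCE]. ROWS is text: rows parted by semicolons, each of 5 numbers parted by spaces: the shift along the world's x, y, z in m, then the turn about the world's z in degrees, then the finger opening in m, from 0 to 0.087. A call has 1 to 8 rows; each row shifts and turns the commanded pose from where the row before left it; what a row does not reach is not made up. A row lasts 1/8 s, in which the tool goes at most 62.5 mm and 10.7 degrees, less where a joint would pass 70% of its speed; a pose out of reach is approached as far as the arm can. A call with a gripper value outside its range is refused whole. The fingers move at their own pace and stop on an object; FORCE is the grip in N (left out, the last holds). Time passes only in rows, so rows that do not move let the fingers close. It gives the time, the measured TCP pose, the force, the opening and the grip force at its end, in the units of the state.
- get_obs(): the state, without advancing time (a new reading comes with each control period).
- cams.read_camera(name): name is "side" or "top" or "wrist"; returns the picture (400x640x3 uint8, red, green, blue); there is no depth.
- cams.calibration(name): a dict with "fx", "fy", "cx", "cy" (pixels), "extrinsics" (4x4, takes a point from world to camera coordinates). Camera axes: x right, y down, z forward; pixel columns grow to the right and rows downward; lengths in m; the calibration is good to about 2 mm. The wrist camera is an equidistant fisheye: a pixel r from the principal point sees the ray r / f radians off the axis. A picture is of the moment at which its call begins: read the wrist's pose just before it. calibration takes no time and is no camera call; for the wrist camera it gives the pose at the moment of the call.
- ticket.sign_off(): hands the job in; it is judged then, once.
Trained networks look in the newest picture that a camera, given by its name, has taken for a name from the list of things; names that differ only in an ending like _2 or _b are one class to them, and where a whole thing is asked for, a point or a joint stands for the part that bears it (a point fixed in the world has none). Each returns a list of dicts, best first, with "p" (0 to 1); they miss things now and then, are a little off and sometimes report something else, mostly with a low value. They report only what shows in the picture. A call takes as long as a camera call. They do not tell look-alikes from the thing itself.
- finder.masks_of(name, camera): "mask" (400x640 bool, what is visible of it) and "xy" ([column, row] in pixels, amid what is visible of it).
- finder.tip_of(name, camera): "xy" ([column, row] in pixels: a listed point, or the origin of a listed thing).
The state is a dict: "time_s": time; "qpos": joint angles; "joint_velocities": joint speeds; "effort": joint torques, N m; "tool_pos": TCP position; "tool_rot": TCP orientation; "force": force on the tool from outside, world axes, zero at the start; "wrist_torque": the same for the moment, N m; "grip_width": finger opening in m; "grasp_force": force on a finger pad.
Only numpy, scipy, OpenCV 4.12 (cv2) and the standard library are available. Lean on these libraries where they do the work, as an engineer would, in place of code of your own. Each camera call takes 0.05 s, during which the arm holds its last target. There are 200 camera calls.

## Working session

There is one attempt and no reset: what is moved stays moved. The work goes in short steps, Python scripts to look and compute and a shell command to move; the robot and the scene stay as the last step left them, time stands still between calls to the robot, and variables do not carry over. Pictures are saved under pics/ and viewed, at most 10 in all, crops included, and the job is handed in when it is done.

```bash
mkdir -p pics; ls; cat > h.py <<'E'
import numpy as np, cv2
from cell import get_obs, cams, ticket, finder
def snap(n,f=None):
    im=cams.read_camera(n)
    if f: cv2.imwrite('pics/'+f,im[:,:,::-1])
    return im
def ray(n,xy):
    c=cams.calibration(n); T=np.array(c['extrinsics']); u=(xy[0]-c['cx'])/c['fx']; v=(xy[1]-c['cy'])/c['fy']
    if n=='wrist':
        r=np.hypot(u,v); s=np.sin(r)/r if r>1e-9 else 1; d=np.array([u*s,v*s,np.cos(r)])
    else: d=np.array([u,v,1.])
    R=T[:3,:3]; return -R.T@T[:3,3], R.T@d
def at(n,xy,z):
    o,d=ray(n,xy); return (o+d*(z-o[2])/d[2])
def pix(n,p):
    c=cams.calibration(n); T=np.array(c['extrinsics']); q=T[:3,:3]@np.array(p)+T[:3,3]
    if n=='wrist':
        th=np.arctan2(np.hypot(q[0],q[1]),q[2]); k=th/np.hypot(q[0],q[1]); return np.array([c['cx']+c['fx']*q[0]*k,c['cy']+c['fy']*q[1]*k])
    return np.array([c['cx']+c['fx']*q[0]/q[2],c['cy']+c['fy']*q[1]/q[2]])
E
python3 - <<'E'
from h import *
np.set_printoptions(precision=3,suppress=True)
o=get_obs(); print(o['tool_pos'],o['tool_rot'],o['time_s'])
a=snap('top','top0.png'); b=snap('side','side0.png')
for n in ['wing','stick','tray','lamp','mug','notebook','nugget']:
    for d in finder.masks_of(n,'top'):
        m=d['mask'].astype(np.uint8); pts=np.argwhere(m)[:,::-1].astype(np.float32)
        if len(pts)<5: continue
        r=cv2.minAreaRect(pts)
        print(n,round(d['p'],2),np.round(d['xy']),at('top',d['xy'],0.02)[:2],'rect',np.round(r[0]),np.round(r[1]),round(r[2]),len(pts))
E
```

```text
pics
[ 0.179 -0.624  0.221] [-179.892    0.005   15.978] 0.0
wing 0.74 [238. 237.] [0.48  0.209] rect [240. 238.] [27.  9.] 90 141
wing 0.66 [280. 271.] [0.403 0.116] rect [276. 275.] [ 7. 25.] 23 88
wing 0.63 [289. 226.] [0.504 0.094] rect [286. 222.] [14. 37.] 43 259
stick 0.94 [352. 260.] [ 0.423 -0.045] rect [352. 261.] [12. 53.] 73 539
stick 0.66 [328. 205.] [0.549 0.006] rect [327. 207.] [ 9. 52.] 72 459
tray 0.57 [444. 203.] [ 0.547 -0.258] rect [446. 201.] [56. 89.] 19 4810
lamp 0.65 [136. 186.] [0.6   0.441] rect [137. 186.] [56. 74.] 90 3277
mug 0.93 [165. 273.] [0.403 0.376] rect [164. 273.] [40. 55.] 63 1747
mug 0.58 [288. 226.] [0.504 0.096] rect [286. 222.] [14. 40.] 40 277
notebook 0.67 [312. 125.] [0.734 0.037] rect [314. 124.] [91. 66.] 6 5728
nugget 0.46 [321. 134.] [0.713 0.016] rect [323. 135.] [12. 14.] 90 150
```

```bash
python3 - <<'E'
import cv2
a=cv2.imread('pics/top0.png'); cv2.imwrite('pics/top0c.png',cv2.resize(a[160:320,200:400],None,fx=3.75,fy=3.75,interpolation=cv2.INTER_CUBIC))
E
```

```text
(no output)
```

View pics/top0.png

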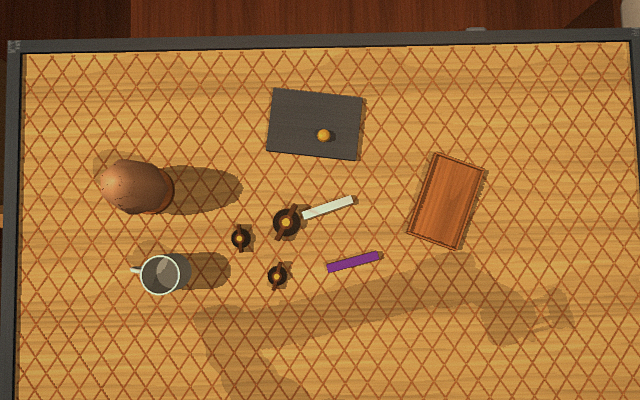

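View pics/top0c.png

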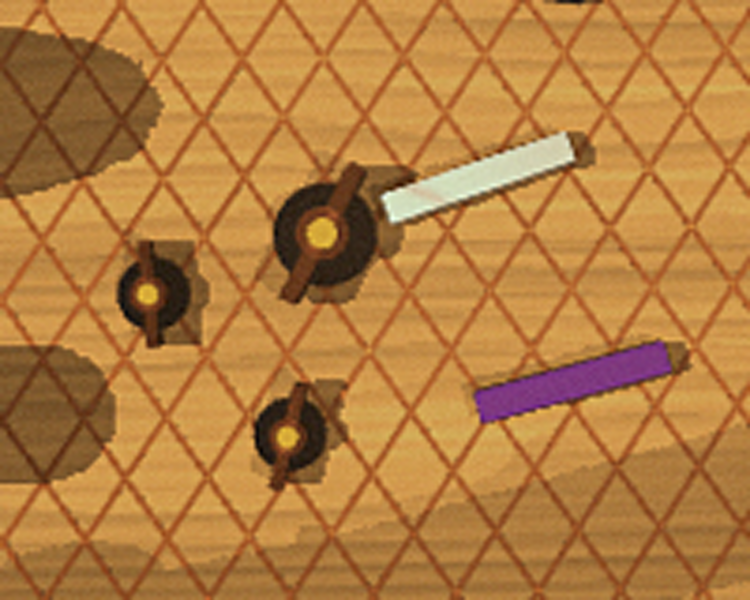

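View pics/side0.png

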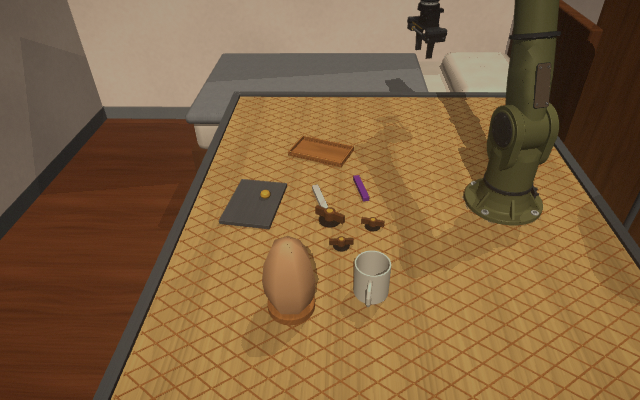

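The wing look-alikes are large (286,222), small (240,238) and small (277,275), so I take the large one. The sticks are pale (328,207) and purple (352,261), so I take the pale one. The close crop confirms both: the pale stick's left end sits by the largest wing.

```bash
python3 - <<'E'
from h import *
np.set_printoptions(precision=4,suppress=True)
a=cv2.imread('pics/top0.png')
g=a.min(axis=2)
m=(g>150).astype(np.uint8); m[:190]=0;m[225:]=0;m[:,:298]=0;m[:,358:]=0
pts=np.argwhere(m)[:,::-1]
W=np.array([at('top',p,.016)[:2] for p in pts]).astype(np.float32)
r=cv2.minAreaRect(W); print('stick',r,len(pts)); print(cv2.boxPoints(r), W.mean(0))
_,_,vt=np.linalg.svd(W-W.mean(0)); print(np.degrees(np.arctan2(vt[0,1],vt[0,0])))
f=lambda x,y:(200+(x+.5)/3.75-.5,160+(y+.5)/3.75-.5)
print('axis top',at('top',f(321,233),.036)[:2])
e1=at('top',f(355,170),.035)[:2];e2=at('top',f(290,296),.035)[:2]
print('ends',e1,e2,(e1+e2)/2,np.degrees(np.arctan2(*(e1-e2)[::-1])),np.linalg.norm(e1-e2))
# tray corners
c=[at('top',p,.018)[:2] for p in [(436,153),(487,172),(457,250),(407,234)]]; c=np.array(c); print('tray',c,c.mean(0))
print(c[0]-c[3],np.degrees(np.arctan2(*(c[0]-c[3])[::-1])),np.linalg.norm(c[0]-c[3]),np.linalg.norm(c[0]-c[1]))
snap('top');print([ (d['p'],at('top',d['xy'],0)[:2]) for n in('tray','stick','wing') for d in finder.tip_of(n,'top')])
snap('side');print([ (d['p'],at('side',d['xy'],0)[:2]) for n in('tray','stick','wing') for d in finder.tip_of(n,'side')])
E
```

```text
stick ((0.5450468063354492, 0.00666649267077446), (0.01831422746181488, 0.11760739237070084), 17.883869171142578) 414
[[ 0.5183  0.0598]
 [ 0.5544 -0.0521]
 [ 0.5718 -0.0465]
 [ 0.5357  0.0654]] [0.545  0.0068]
-72.2126
axis top [0.5124 0.1017]
ends [0.5496 0.0808] [0.4755 0.1208] [0.5125 0.1008] -28.33867320475469 0.08422771833686721
tray [[ 0.6632 -0.2458]
 [ 0.6168 -0.3606]
 [ 0.4409 -0.2843]
 [ 0.4794 -0.1727]] [ 0.5501 -0.2659]
[ 0.1838 -0.0731] -21.69509030079813 0.1978192073489117 0.12383901782275766
[(0.63, array([ 0.5463, -0.2608])), (0.74, array([0.5456, 0.0048])), (0.64, array([ 0.4144, -0.0508])), (0.64, array([0.706 , 0.0123])), (0.56, array([0.5071, 0.099 ])), (0.49, array([0.4788, 0.2041])), (0.46, array([0.389 , 0.1256]))]
[(0.87, array([ 0.5439, -0.2618])), (0.72, array([ 0.4105, -0.0551])), (0.54, array([ 0.7128, -0.002 ])), (0.46, array([0.545 , 0.0074])), (0.57, array([0.5178, 0.0965])), (0.54, array([0.4783, 0.1988])), (0.54, array([0.3962, 0.1264]))]
```

```bash
R="0"; python3 -m creep '0.023 0.0395 -0.006 5.75 0.06;0.023 0.0395 -0.006 5.75 0.06;0.023 0.0395 -0.006 5.75 0.06;0.023 0.0395 -0.006 5.75 0.06;0.023 0.0395 -0.006 5.75 0.06;0.023 0.0395 -0.006 5.75 0.06;0.023 0.0395 -0.006 5.75 0.06;0.023 0.0395 -0.006 5.75 0.06' 20
python3 -m creep '0.023 0.0395 -0.006 5.75 0.06;0.023 0.0395 -0.006 5.75 0.06;0.023 0.0395 -0.006 5.75 0.06;0.023 0.0395 -0.006 5.75 0.06;0.023 0.0395 -0.006 5.75 0.06;0.023 0.0395 -0.006 5.75 0.06;0.021 0.0395 -0.006 5.75 0.06;0 0 0 0 0.06'
python3 - <<'E'
from h import *
np.set_printoptions(precision=4,suppress=True)
o=get_obs();print(o['tool_pos'],o['tool_rot'],o['qpos'],o['time_s'])
a=snap('wrist','w1.png')
for n in ['stick','wing']:
  for d in finder.masks_of(n,'wrist'):
    pts=np.argwhere(d['mask'])[:,::-1]
    z=.016 if n=='stick' else .035
    W=np.array([at('wrist',p,z)[:2] for p in pts[::3]]).astype(np.float32)
    r=cv2.minAreaRect(W); vt=np.linalg.svd(W-W.mean(0),full_matrices=False)[2]
    print(n,d['p'],np.round(d['xy']),np.array(r[0]),np.array(r[1]),np.degrees(np.arctan2(vt[0,1],vt[0,0])))
E
```

```text
time_s: 1.85
tool_pos: [0.3635, -0.3077, 0.1747]
tool_rot: [179.9, 0.0, 62.2]
force: [0.1, -0.7, 0.4]
grip_width: 0.0601
grasp_force: 0.0
time_s: 2.85
tool_pos: [0.5227, -0.028, 0.1325]
tool_rot: [179.9, -0.1, 102.6]
force: [-0.2, -1.0, 0.7]
grip_width: 0.0598
grasp_force: 0.0
[ 0.5227 -0.028   0.1325] [179.9405  -0.133  102.6298] [ 38.0036  10.0851 -40.9732 106.3918   7.0607  66.0865   7.2311] 2.85
stick 0.91 [217. 189.] [ 0.4201 -0.0511] [0.0242 0.1199] -76.25816
stick 0.87 [349. 164.] [0.5434 0.0005] [0.021 0.119] -72.92962Traceback (most recent call last):
  File "<stdin>", line 9, in <module>
  File "h.py", line 14, in at
    o,d=ray(n,xy); return (o+d*(z-o[2])/d[2])
        ~~~^^^^^^
  File "h.py", line 8, in ray
    c=cams.calibration(n); T=np.array(c['extrinsics']); u=(xy[0]-c['cx'])/c['fx']; v=(xy[1]-c['cy'])/c['fy']
ValueError: time passes only in moves, steps and waits
```

View pics/w1.png

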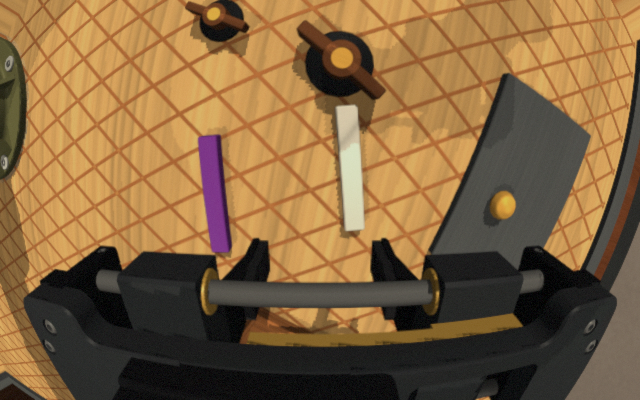

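The pale stick shows at (349,165), the large wing at (340,60) and purple at (215,190). The grasp choice is confirmed.

```bash
python3 -m creep '0.011 0.016 -0.02 2.5 0.06;0.011 0.016 -0.02 2.5 0.06;0 0 -0.025 0 0.06;0 0 -0.025 0 0.06;0 0 -0.02 0 0.06;0 0 0 0 0.06;0 0 0 0 0.06' 
python3 - <<'E'
import re
s=open('h.py').read()
s=s.replace("def ray(","_C={}\ndef cal(n):\n    if n not in _C: _C[n]=cams.calibration(n)\n    return _C[n]\ndef ray(").replace("c=cams.calibration(n)","c=cal(n)")
open('h.py','w').write(s)
E
python3 - <<'E'
from h import *
np.set_printoptions(precision=4,suppress=True)
cal('wrist'); a=snap('wrist','w2.png')
for n in ['stick','wing']:
  for d in finder.masks_of(n,'wrist'):
    pts=np.argwhere(d['mask'])[:,::-1]
    z=.016 if n=='stick' else .035
    W=np.array([at('wrist',p,z)[:2] for p in pts]).astype(np.float32)
    r=cv2.minAreaRect(W); vt=np.linalg.svd(W-W.mean(0),full_matrices=False)[2]
    print(n,d['p'],np.round(d['xy']),np.array(r[0]),np.array(r[1]),np.degrees(np.arctan2(vt[0,1],vt[0,0])))
E
```

```text
time_s: 3.82
tool_pos: [0.5445, -0.0008, 0.0234]
tool_rot: [179.9, 0.0, 107.2]
force: [0.2, 0.4, 0.5]
grip_width: 0.0601
grasp_force: 0.0
stick 0.95 [128. 213.] [ 0.4175 -0.021 ] [0.0292 0.0714] -80.63408
stick 0.59 [323. 211.] [0.5449 0.006 ] [0.0203 0.121 ] 107.764046
wing 0.87 [327.  75.] [0.5128 0.1   ] [0.0319 0.0897] -28.999601
```

```bash
python3 -m creep '0 0.006 -0.01 0.5 0.06;0 0 -0.009 0 0.06;0 0 0 0 0.06;0 0 0 0 0.01;0 0 0 0 0.01;0 0 0 0 0.01;0 0 0 0 0.01' 20
```

```text
time_s: 4.85
tool_pos: [0.544, 0.0055, 0.0037]
tool_rot: [180.0, 0.0, 107.7]
force: [0.3, 0.9, 0.6]
grip_width: 0.0282
grasp_force: 0.0
```

```bash
python3 -m creep '0 0 0 0 0.01;0 0 0 0 0.01;0 0 0 0 0.01;0 0 0.01 0 0.01;0 0 0.02 0 0.01;0 0 0.03 0 0.01;0 0 0.03 0 0.01;0 0 0 0 0.01' 25
```

```text
time_s: 5.85
tool_pos: [0.5463, 0.0058, 0.0974]
tool_rot: [179.7, 0.2, 107.7]
force: [-1.0, -0.3, -1.4]
grip_width: 0.0198
grasp_force: 25.0
```

```bash
python3 -m creep '0 -0.034 0 6.3 0.01;0 -0.034 0 6.3 0.01;0 -0.034 0 6.3 0.01;0 -0.034 0 6.3 0.01;0 -0.034 0 6.3 0.01;0 -0.034 0 6.3 0.01;0.001 -0.034 0 6.3 0.01;0.001 -0.032 0 6.3 0.01'
python3 -m creep '0 0 -0.015 0 0.01;0 0 -0.015 0 0.01;0 0 0 0 0.01;0 0 0 0 0.01'
python3 - <<'E'
from h import *
np.set_printoptions(precision=4,suppress=True)
o=get_obs(); print(o['tool_pos'],o['tool_rot'],o['qpos'])
cal('wrist'); a=snap('wrist','w3.png')
for n in ['stick','tray']:
  for d in finder.masks_of(n,'wrist')[:2]:
    pts=np.argwhere(d['mask'])[:,::-1]
    z=.055 if n=='stick' else .018
    W=np.array([at('wrist',p,z)[:2] for p in pts]).astype(np.float32)
    r=cv2.minAreaRect(W); vt=np.linalg.svd(W-W.mean(0),full_matrices=False)[2]
    print(n,d['p'],np.round(d['xy']),np.array(r[0]),np.array(r[1]),r[2],np.degrees(np.arctan2(vt[0,1],vt[0,0])))
E
```

```text
time_s: 6.85
tool_pos: [0.5453, -0.2656, 0.0933]
tool_rot: [180.0, -0.0, 158.3]
force: [0.8, 0.3, 0.3]
grip_width: 0.0198
grasp_force: 25.0
time_s: 7.35
tool_pos: [0.5462, -0.2632, 0.0637]
tool_rot: [180.0, -0.0, 158.2]
force: [-0.7, 0.3, -0.4]
grip_width: 0.0193
grasp_force: 25.0
[ 0.5462 -0.2632  0.0637] [179.9808  -0.0017 158.2183] [ 56.4146  25.8034 -41.0417  98.5487  18.7386  62.7081  77.7033]
stick 0.93 [318. 224.] [ 0.5508 -0.2652] [0.0232 0.1282] 68.34429931640625 -21.991455
stick 0.82 [474.   6.] [ 0.4377 -0.1142] [0.0162 0.0452] 12.421324729919434 92.50013
tray 0.77 [323. 150.] [ 0.5501 -0.2642] [0.1199 0.1941] 68.43106079101562 -31.007107
```

View pics/w3.png

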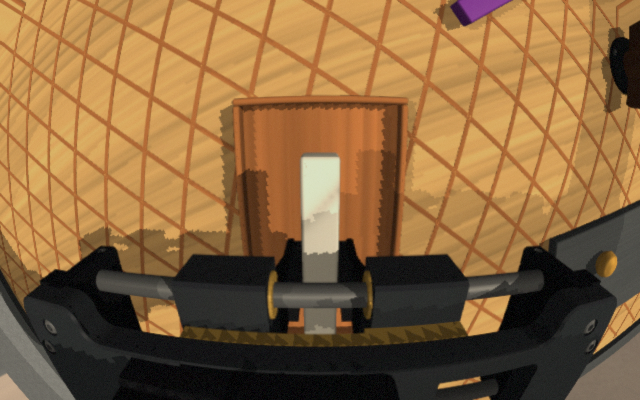

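The stick (320,225) is held over the tray (320,100–340), aligned with it. I lower and release.

```bash
python3 -m creep '0 0 -0.02 0 0.01;0 0 -0.02 0 0.01;0 0 -0.01 0 0.01;0 0 -0.003 0 0.01;0 0 0 0 0.01;0 0 0 0 0.01'

```

```text
time_s: 8.25
tool_pos: [0.5464, -0.2646, 0.0112]
tool_rot: [180.0, 0.1, 158.1]
force: [0.0, -0.4, -0.1]
grip_width: 0.0195
grasp_force: 25.0
```

```bash
python3 -m creep '0 0 -0.0015 0 0.01;0 0 0 0 0.01;0 0 0 0 0.04;0 0 0 0 0.04;0 0 0 0 0.04;0 0 0 0 0.04'

```

```text
time_s: 9.0
tool_pos: [0.5459, -0.2644, 0.0091]
tool_rot: [180.0, 0.0, 158.1]
force: [0.3, -0.3, -0.3]
grip_width: 0.0394
grasp_force: 0.0
```

```bash
python3 -m creep '0 0 0.03 0 0.04;0 0 0.04 0 0.04;0 0 0.03 0 0.04;0 0.03 0 1 0.02;0.001 0.045 0 2 0;0.001 0.045 0 2 0;0.001 0.045 0 2 0;0.001 0.045 0 2 0'
python3 -m creep '0.001 0.045 0 2 0;0 0.045 0 0 0;0 0.045 0 0 0;0 0.033 0 0 0;0 0 0 0 0;0 0 0 0 0;0 0 0 0 0'
python3 - <<'E'
from h import *
np.set_printoptions(precision=4,suppress=True)
o=get_obs(); print(o['tool_pos'],o['tool_rot'],o['qpos'],o['force'])
cal('wrist'); a=snap('wrist','w4.png'); snap('top','top4.png')
for n in ['wing','tell_tale','stick','tray']:
 for c in ['wrist','top']:
  for d in finder.masks_of(n,c)[:3]:
    pts=np.argwhere(d['mask'])[:,::-1]
    z={'wing':.035,'stick':.021,'tray':.018}.get(n,.036)
    W=np.array([at(c,p,z)[:2] for p in pts]).astype(np.float32)
    r=cv2.minAreaRect(W); vt=np.linalg.svd(W-W.mean(0),full_matrices=False)[2]
    print(n,c,d['p'],np.round(d['xy']),np.array(r[0]),np.array(r[1]),np.degrees(np.arctan2(vt[0,1],vt[0,0])))
E
```

```text
time_s: 10.0
tool_pos: [0.548, -0.0493, 0.1078]
tool_rot: [180.0, -0.1, 167.5]
force: [0.8, 0.8, 0.4]
grip_width: 0.0026
grasp_force: 0.0
time_s: 10.88
tool_pos: [0.5503, 0.1128, 0.1085]
tool_rot: [-180.0, -0.0, 169.1]
force: [-0.0, -0.7, -0.4]
grip_width: 0.0002
grasp_force: 0.0
[0.5503 0.1128 0.1085] [-179.9542   -0.047   169.0773] [ 30.7991  20.4611 -53.1574 102.3145  17.82    66.1987  51.116 ] [-0.0343 -0.7395 -0.4346]
wing wrist 0.81 [299. 160.] [0.5119 0.101 ] [0.0323 0.0907] -28.723656
wing wrist 0.58 [408.  99.] [0.4783 0.2014] [0.0603 0.0252] 4.8043947
wing top 0.53 [240. 245.] [0.468  0.2032] [0.0409 0.0138] -164.53317
tell_tale wrist 0.78 [294. 172.] [0.5125 0.1004] [0.0172 0.0175] -83.22093
tell_tale wrist 0.7 [298.  18.] [0.3949 0.1241] [0.0111 0.0116] -20.690634
tell_tale wrist 0.68 [416. 106.] [0.4779 0.2031] [0.0129 0.0116] 45.180077
stick wrist 0.8 [132. 103.] [ 0.4219 -0.0416] [0.0248 0.1253] 103.348854
stick wrist 0.61 [ 38. 241.] [ 0.5347 -0.2497] [0.0377 0.1061] -25.967602
stick top 0.93 [446. 203.] [ 0.5468 -0.2617] [0.0228 0.1203] 157.7016
stick top 0.57 [360. 263.] [ 0.4242 -0.0608] [0.0218 0.0885] 103.91485
tray wrist 0.83 [ 45. 224.] [ 0.5387 -0.2498] [0.1386 0.1784] 108.91256
tray top 0.93 [442. 199.] [ 0.5539 -0.2622] [0.1258 0.2038] 159.1047
```

View pics/w4.png

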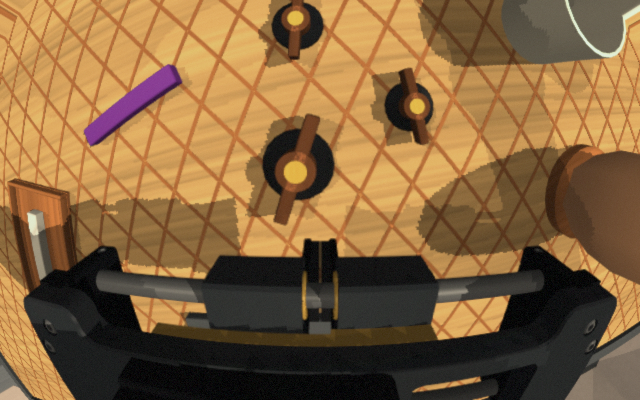

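The stick lies in the tray (38,240), the large wing is at (295,170), and the closed fingers at (320,240) are right of its near end. I descend behind the bar.

```bash
python3 -m creep '0.0005 0.001 -0.03 0 0;0 0 -0.03 0 0;0 0 -0.02 0 0;0 0 -0.014 0 0;0 0 0 0 0;0 0 0 0 0'
python3 - <<'E'
from h import *
A=np.array([.5125,.1005]); p=get_obs()['tool_pos']; d=np.array(p[:2])-A
print(p,np.hypot(*d),np.degrees(np.arctan2(d[1],d[0])))
r=.0408
a=20
while a>-105:
    s=6 if a>-28 else 4
    f=lambda t:A+r*np.array([np.cos(np.radians(t)),np.sin(np.radians(t))])
    print(a,'->',a-s,np.round((f(a-s)-f(a))*1000,1)); a-=s
E
```

```text
time_s: 12.12
tool_pos: [0.5521, 0.1149, 0.0159]
tool_rot: [180.0, 0.1, 169.1]
force: [0.9, 0.5, 0.6]
grip_width: 0.0001
grasp_force: 0.0
[0.55207984 0.11491214 0.01591475] 0.042122124369347654 20.007995036663374
20 -> 14 [ 1.2 -4.1]
14 -> 8 [ 0.8 -4.2]
8 -> 2 [ 0.4 -4.3]
2 -> -4 [-0.1 -4.3]
-4 -> -10 [-0.5 -4.2]
-10 -> -16 [-1.  -4.2]
-16 -> -22 [-1.4 -4. ]
-22 -> -28 [-1.8 -3.9]
-28 -> -32 [-1.4 -2.5]
-32 -> -36 [-1.6 -2.4]
-36 -> -40 [-1.8 -2.2]
-40 -> -44 [-1.9 -2.1]
-44 -> -48 [-2. -2.]
-48 -> -52 [-2.2 -1.8]
-52 -> -56 [-2.3 -1.7]
-56 -> -60 [-2.4 -1.5]
-60 -> -64 [-2.5 -1.3]
-64 -> -68 [-2.6 -1.2]
-68 -> -72 [-2.7 -1. ]
-72 -> -76 [-2.7 -0.8]
-76 -> -80 [-2.8 -0.6]
-80 -> -84 [-2.8 -0.4]
-84 -> -88 [-2.8 -0.2]
-88 -> -92 [-2.8  0. ]
-92 -> -96 [-2.8  0.2]
-96 -> -100 [-2.8  0.4]
-100 -> -104 [-2.8  0.6]
-104 -> -108 [-2.7  0.8]
```

```bash
python3 -m creep '0.0012 -0.0041 0 -6 0;0.0008 -0.0042 0 -6 0;0.0004 -0.0043 0 -6 0;-0.0001 -0.0043 0 -6 0;-0.0005 -0.0042 0 -6 0;-0.001 -0.0042 0 -6 0;0 0 0 0 0'
python3 - <<'E'
from h import *
cal('wrist'); o=get_obs(); snap('wrist','w5.png')
print(o['force'])
for n in ['wing','tell_tale']:
  for d in finder.masks_of(n,'wrist')[:2]:
    pts=np.argwhere(d['mask'])[:,::-1]
    W=np.array([at('wrist',p,.035)[:2] for p in pts]).astype(np.float32)
    r=cv2.minAreaRect(W); vt=np.linalg.svd(W-W.mean(0),full_matrices=False)[2]
    print(n,d['p'],np.round(d['xy']),np.array(r[0]),np.array(r[1]),np.degrees(np.arctan2(vt[0,1],vt[0,0])))
E
```

```text
time_s: 13.0
tool_pos: [0.553, 0.0892, 0.0162]
tool_rot: [179.9, 0.1, 133.2]
force: [0.7, 0.4, -0.8]
grip_width: 0.0006
grasp_force: 0.0
[ 0.72751407  0.36343042 -0.84633448]
wing 0.74 [386.  26.] [0.48780999 0.19903858] [0.02467648 0.04207683] 15.5650215
wing 0.7 [278. 183.] [0.50681472 0.10768006] [0.03199059 0.07293575] -39.301056
tell_tale 0.88 [276. 208.] [0.51225585 0.09967607] [0.01658046 0.01769909] -60.934513
tell_tale 0.87 [148.  21.] [0.39755017 0.12518185] [0.00999823 0.01147333] -34.681587
```

```bash
cat > look.py <<'E'
import sys
from h import *
cal('wrist'); o=get_obs(); im=snap('wrist',sys.argv[1])
A=np.array([.5125,.1005]); d=np.array(o['tool_pos'][:2])-A
a=np.degrees(np.arctan2(d[1],d[0])); t=np.radians(o['tool_rot'][2]-90)
ty=np.array([np.cos(t),np.sin(t)]); F=np.array(o['force'])
print('ang',round(a,1),'r',round(1000*np.hypot(*d),1),'push',round(-F[:2]@-ty if 0 else F[:2]@ty,2))
for d in finder.masks_of('wing','wrist')[:3]:
    pts=np.argwhere(d['mask'])[:,::-1]
    W=np.array([at('wrist',p,.035)[:2] for p in pts]).astype(np.float32)
    if np.linalg.norm(W.mean(0)-A)>.04: continue
    vt=np.linalg.svd(W-W.mean(0),full_matrices=False)[2]
    print('wing angle',round(np.degrees(np.arctan2(vt[0,1],vt[0,0])),1),d['p'])
for d in finder.masks_of('tell_tale','wrist')[:3]:
    w=at('wrist',d['xy'],.036)
    if np.linalg.norm(w[:2]-A)<.03:
        m=d['mask']; o_,r_=ray('wrist',d['xy'])
        # diameter in mm if at z .036, and shift from axis along view direction
        W=np.array([at('wrist',p,.036)[:2] for p in np.argwhere(m)[:,::-1]])
        v=(w-o_)[:2]; v/=np.linalg.norm(v)
        print('stud',np.round(d['xy'],1),'shift mm',np.round(1000*(W.mean(0)-A)@v,2),'area',m.sum(),'slope',np.round(r_[2]/np.hypot(*r_[:2]),2))
E
python3 -m creep '-0.0014 -0.004 0 -6 0;-0.0018 -0.0039 0 -6 0;-0.0014 -0.0025 0 -4 0;-0.0016 -0.0024 0 -4 0;-0.0018 -0.0022 0 -4 0;0 0 0 0 0'
python3 look.py w6.png
```

```text
time_s: 13.9
tool_pos: [0.5456, 0.0753, 0.0157]
tool_rot: [179.8, -0.0, 109.3]
force: [4.4, 1.3, -2.0]
grip_width: 0.0004
grasp_force: 2.1
ang -37.3 r 41.6 push 4.55
wing angle -61.5 0.91
stud [273.1 209.5] shift mm 0.03 area 1000 slope -2.72
```

View pics/w6.png

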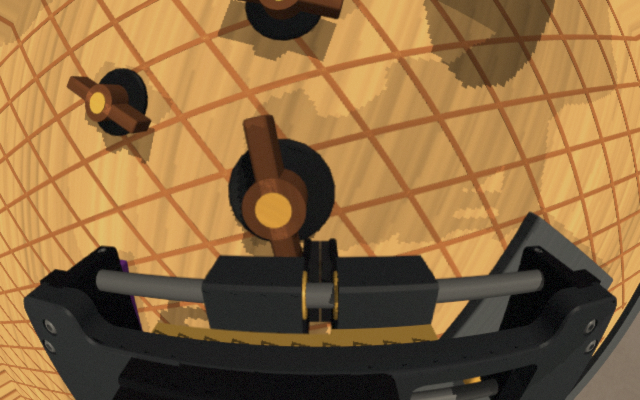

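The wing bar (265,150)–(285,240) is turned about 33°, with the finger touching its near end. The stud (273,210) is still down and the push is about 4.5 N.

```bash
python3 -m creep '-0.0019 -0.0021 0 -4 0;-0.002 -0.002 0 -4 0;0 0 0 0 0'
python3 look.py w7.png
```

```text
time_s: 14.42
tool_pos: [0.5402, 0.0701, 0.0154]
tool_rot: [-180.0, 0.0, 101.2]
force: [1.8, 0.8, 1.9]
grip_width: 0.0001
grasp_force: 0.9
ang -47.7 r 41.2 push 1.95
wing angle -71.7 0.94
stud [276.4 209.8] shift mm 0.11 area 1050 slope -2.73
```

```bash
python3 -m creep '-0.0022 -0.0018 0 -4 0;0 0 0 0 0'
python3 look.py w8.png
python3 -m creep '-0.0023 -0.0017 0 -4 0;0 0 0 0 0'
python3 look.py w9.png
```

```text
time_s: 14.82
tool_pos: [0.5376, 0.0679, 0.0149]
tool_rot: [-179.9, 0.0, 97.2]
force: [1.2, -0.2, 1.1]
grip_width: 0.0004
grasp_force: 0.6
ang -52.4 r 41.1 push 1.21
wing angle -75.9 0.74
stud [276.7 206.4] shift mm 0.33 area 1141 slope -2.82
time_s: 15.22
tool_pos: [0.5348, 0.0664, 0.0146]
tool_rot: [-179.9, 0.0, 93.2]
force: [0.4, -0.3, -0.9]
grip_width: 0.0007
grasp_force: 0.0
ang -56.8 r 40.7 push 0.36
stud [276.5 212.2] shift mm 1.4 area 1227 slope -2.67
stud [283.4 183.9] shift mm -11.39 area 4546 slope -3.66
```

```bash
python3 -m creep '0 0 0 0 0;0 0 0 0 0'
python3 look.py w10.png
```

```text
time_s: 15.62
tool_pos: [0.5357, 0.0667, 0.015]
tool_rot: [-180.0, -0.0, 93.1]
force: [0.0, -0.1, 0.1]
grip_width: 0.0008
grasp_force: 0.0
ang -55.5 r 40.9 push 0.04
wing angle -93.7 0.67
stud [274.6 212.5] shift mm 1.35 area 1201 slope -2.65
```

View pics/w10.png

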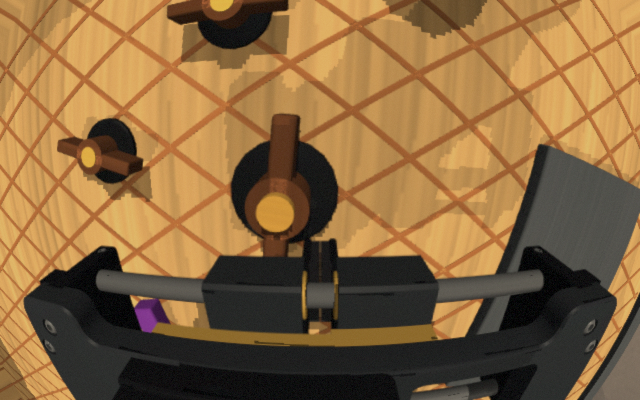

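The wing snapped to about -94° (65° turned), there is no contact force, and the stud (275,212) stands proud. I back off, lift away and verify.

```bash
python3 -m creep '0.005 0.001 0 0 0;0.005 0 0 0 0;0 0 0.02 0 0;0 0 0.04 0 0;0 0 0.04 0 0;0 -0.04 0.01 0 0;0 -0.04 0 0 0;0 0 0 0 0'
python3 -m creep '0 0 0 0 0;0 0 0 0 0'
python3 look.py w11.png
python3 - <<'E'
from h import *
np.set_printoptions(precision=4,suppress=True)
s0=cv2.imread('pics/side0.png'); s=snap('side','side11.png'); 
for n in ['tell_tale','stick','lamp','mug','notebook','nugget','tray']:
    print(n,[(d['p'],np.round(d['xy'],1)) for d in finder.tip_of(n,'side')] if n!='tell_tale' else [(d['p'],d['xy']) for d in finder.masks_of(n,'side')])
for z in (.036,.042): print(z,pix('side',[.5125,.1005,z]))
w=cv2.imread('pics/w11.png'); p=pix('wrist',[.5125,.1005,.04]).round().astype(int); print(p)
x0,y0=max(p[0]-50,0),max(p[1]-50,0)
c=[cv2.resize(i,(400,400),interpolation=cv2.INTER_CUBIC) for i in (w[y0:y0+100,x0:x0+100], s[:,:,::-1][180:250,295:365])]
cv2.imwrite('pics/chk.png',np.hstack(c))
E
```

```text
time_s: 16.77
tool_pos: [0.5462, -0.0167, 0.1266]
tool_rot: [179.9, 0.1, 92.8]
force: [0.1, -0.2, 0.1]
grip_width: 0.0001
grasp_force: 0.0
time_s: 17.02
tool_pos: [0.5458, -0.0108, 0.1255]
tool_rot: [180.0, -0.0, 93.3]
force: [-0.7, -0.8, 1.2]
grip_width: 0.0005
grasp_force: 0.0
ang -73.3 r 116.2 push -0.75
wing angle -93.3 0.6
stud [283.1  72.8] shift mm 1.19 area 393 slope -5.88
tell_tale []
stick [(0.73, array([362.5, 187.7])), (0.5, array([321. , 150.1]))]
lamp [(0.82, array([291.3, 307.1])), (0.6, array([325. , 217.8]))]
mug [(0.89, array([370.6, 289.7]))]
notebook [(0.87, array([255., 204.]))]
nugget [(0.48, array([326.9, 218.1])), (0.45, array([264.4, 198.3]))]
tray []
0.036 [329.232  210.0512]
0.042 [329.2195 208.3888]
[286  71]
```

View pics/chk.png

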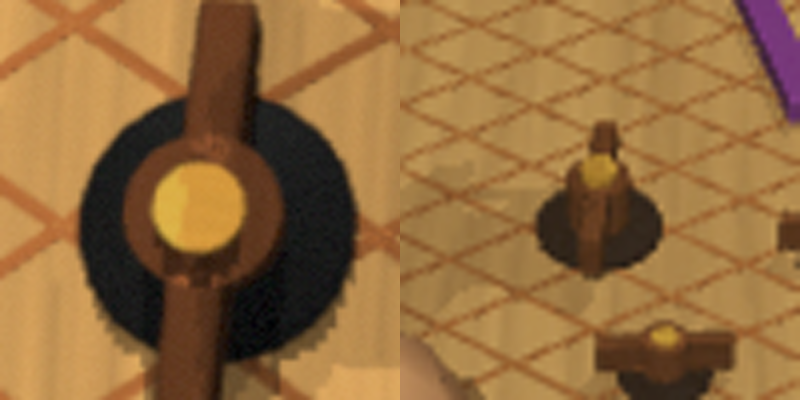

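View pics/side11.png

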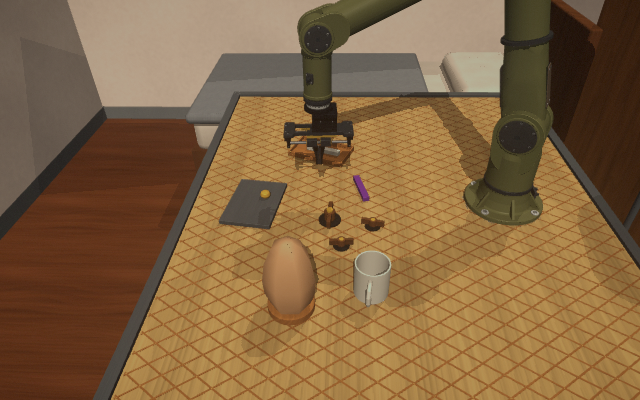

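The crop shows the wing lying along y with the stud clearly raised (about 6–7 mm by parallax), and it stayed put after release. The side view shows the lamp (291,280), mug (370,280), notebook and nugget (264,195) unmoved. The stick was already confirmed in the tray.

```bash
python3 -c "
from cell import ticket; print(ticket.sign_off())"
```

```text
the job is handed in; nothing more can be done
None
```

The job is handed in: the pale stick lies in the tray, and the largest wing switch clicked into its notch about 65° clockwise with the brass stud fully up. The other objects look undisturbed, and the job took about 17 s.

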